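Collar onto arbor, then show it to the inspection camera

ROBOT

A 6-joint arm with a two-finger parallel gripper is mounted at the origin on the work surface. World frame = base frame: x ahead of the robot, y to its left, z up, the work surface at z = 0. Lengths are in m, angles in rad, forces in N, time in s.
With the tool pointing down it reaches from about 0.35 to 0.925 m from the base axis. Payload 6.4 kg.
Tool frame: the origin (TCP) lies at the very end of the fingers, on their centre line; the grasp point (between the pads) lies 19 mm behind it; z points along the fingers, x is the direction in which the jaws open and shut, and the axes are right-handed (so a half turn about z gives the same grasp; the last joint's range is limited). The gripper opens to 94 mm and grips with 3 to 60 N. Pads are 16 mm wide; open, the fingers measure 119 mm over their backs; the gripper's body (75 mm by 177 mm) begins 78 mm behind the grasp point.
Start: joints at [0.948, 0.245, 1.558, -0, 1.339, -0.174], TCP at [0.282, 0.586, 0.174] pointing down, gripper open.
Joint ranges: [-3.13, 3.13], [-1.02, 2.26], [0.13, 2.54], [-0.95, 4.09], [0.21, 2.88], [-2.74, 2.74]. Speed limits (rad/s): [2.57, 2.57, 3.14, 3.14, 3.14, 3.14].

INTERFACE

Orientations are given as a unit quaternion [w, x, y, z].
In Python, from rig import ctrl, capture, camera_model, ticket gives the robot as it stands.
- The arm moves only by the tool servo_tool, never from a script. Its argument "commands" is a list of rows, each an object with "twist": the turn, a rotation vector about the tool's x, y, z in rad, a list of three; "delta_pos": the shift along the tool's x, y, z in m, a list of three; "gripper": the opening in per cent of the stroke, from 0 (shut) to 100 (fully open). A call has 1 to 5 rows; each row is the pose to reach, as a shift and turn from the pose commanded when the call began, along the tool's axes at that moment; what a row does not reach only later rows make up. A row lasts 1/12 s, in which the tool goes at most 41.7 mm and 7.16 degrees, less where a joint would pass 70% of its speed; a pose out of reach is approached as far as the arm can. A call with a gripper value outside its range is refused whole. The fingers move at their own pace and stop on an object; the grip force is fixed at half the most. Time passes only in rows, so rows that repeat a pose let the fingers close. It gives the time, the measured TCP pose, the force and the opening at its end, in the units of the state.
- ctrl.sense(): the state, without advancing time (a new reading comes with each control period).
- capture(name): name is "side" or "top" or "wrist"; returns the picture (400x640x3 uint8, blue, green, red); there is no depth.
- camera_model(name): a dict with "intrinsics" (3x3 intrinsics, pixels), "R" (3x3) and "t" (3): a world point X has camera coordinates R X + t. Camera axes: x right, y down, z forward; pixel columns grow to the right and rows downward; lengths in m; the calibration is good to about 2 mm. A picture is of the moment at which its call begins: read the wrist's pose just before it. camera_model takes no time and is no camera call; for the wrist camera it gives the pose at the moment of the call.
- ticket.sign_off(): hands the job in, once; it reports no verdict.
The state is a dict: "time": time; "joints": joint angles; "qd": joint speeds; "joint_torque": joint torques, N m; "tcp_pos": TCP position; "eef_rot": TCP orientation; "ft_force": force on the tool from outside, world axes, zero at the start; "ft_torque": the same for the moment, N m; "width": finger opening in m.
Only numpy, scipy, OpenCV 4.12 (cv2) and the standard library are available. Lean on these libraries where they do the work, as an engineer would, in place of code of your own. Each camera call takes 0.05 s, during which the arm holds its last target.

TASK

Slide the brass collar onto the steel arbor that stands in the blue block, right down onto the arbor's flange, and let go of it; then take the arbor by its bare top, lift it out of the block with the collar on it, and present it to the inspection camera: upright, clear of everything, straight above the yellow ring mark on the camera's foot (120 mm in front of the lens), the middle of the collar level with the centre of the lens and the red key pointing at the lens. Finish while still holding it there, quite still; do not touch the camera or its stand, and leave the other parts and the bottle where they are.

Things in the scene. Friction and masses are not known exactly. Their poses are not given: they have to be found in the camera images.
- block: Blue steel fixture block, 90 x 90 x 50 mm high, fixed to the bench, with an upright 21 mm bore through its centre. Origin: centre of its underside; z up.
- arbor: Loose steel arbor, 0.25 kg, upright, its 18 mm shank (30 mm long) in the block's bore, free to turn. Its flange (40 mm diameter, 8 mm thick) rests on the block; above it a round 16 mm post, top 72 mm above the flange's underside, the last 6 mm tapered. Origin: on the axis at the flange's underside, 50 mm above the bench; z up the post, +x along the red key.
- arbor_top (a point): Centre of the top end of the arbor's post. With the collar home, 34 mm of bare post stands above the collar.
- key_tip (a point): Outer end of the red key, a bar 12 mm wide and 8 mm high that sticks out of the side of the arbor's flange to 40 mm from the arbor's axis; point at the key's mid height.
- collar: Loose brass collar (plain ring), 44 mm outer diameter, 20 mm bore, 30 mm high, about 0.3 kg, flat on the bench at the start, one of three small parts to the left of the block. Origin: centre of its underside; z along its axis.
- collar_mid (a point): Centre of the brass collar, on its axis, 15 mm above its underside. Fully home on the arbor it lies 23 mm above the arbor's origin.
- stand: Fixed stand of the inspection camera: dark foot plate 310 x 110 x 8 mm, aluminium column (22 mm diameter, top 338 mm above the bench) near one end, yellow ring mark (40 mm diameter) near the other. It carries the white camera head, whose height differs each time. Origin: on the bench under the ring mark's centre; z up, +x towards the camera; column axis at x = 245 mm.
- lens (a point): Centre of the front glass of the camera's black 42 mm lens, 120 mm from the ring mark's axis, 160 to 220 mm above the bench; it looks level along the stand's -x. The white camera head behind it is 56 mm wide and high.
- focus (a point): The point in the air that the camera is focused on, straight above the ring mark and 120 mm straight in front of the lens, at lens height. The middle of the collar belongs here.
- steel_ring: Bystander: loose dark steel ring, 36 mm outer diameter, 12 mm bore, 22 mm high (too small for the post). Origin: centre of underside.
- hex_stub: Bystander: loose black hexagonal stub, 30 mm across flats, 26 mm high. Origin: centre of underside.
- oil_bottle: Bystander: loose green oil bottle with a white cap, 52 mm diameter, 130 mm high, standing beyond the block. Origin: centre of underside.
Not all that is in view belongs to the job. Several things have the shape of the collar; the one meant has the colours described above. Several things have the shape of the arbor; the one meant has the colours described above.

How it is judged:
On the way, in this order (a step that is already met when the one before it is completed fails the run):
1. the collar is fully down on the flange of the arbor, which still stands in the block, and is let go (horizontal distance between collar_mid and arbor below 0.007 m and z of collar_mid in the frame of arbor between 0.018 and 0.027 m and z of arbor in the frame of block below 0.056 m and contact force between collar and the fingers below 0.2 N), for 0.2 s.
2. the arbor is lifted out of the block with the collar on it (horizontal distance between collar_mid and arbor below 0.007 m and z of collar_mid in the frame of arbor between 0.018 and 0.027 m and z of arbor in the frame of block above 0.085 m), for 0.1 s.
At the end, for the whole second after the job is handed in: Held in the fingers, at rest (20 mm/s), clear of the block; collar on the flange (within 7 mm of the axis, under 4 mm above home), its middle within 15 mm of the focus point; arbor upright within 8 degrees, red key pointing at the lens within 15 degrees (horizontal distance between collar_mid and arbor below 0.007 m and z of collar_mid in the frame of arbor between 0.018 and 0.027 m and distance between collar_mid and focus below 0.015 m and angle between arbor's own z axis and vertical below 0.14 rad and angle between the x axis of arbor and the x axis of stand, either way round below 0.26 rad and horizontal distance between key_tip and lens below 0.11 m and contact force between arbor and the fingers above 1 N and contact force between arbor and block below 0.1 N and linear speed of arbor below 0.02 m/s and angular speed of arbor below 0.2 rad/s); the arm keeps its last pose, push and grip.
It fails at once if the dark steel ring is moved by more than 25 mm or tipped over (distance of steel_ring from where it was at the start of the episode above 0.025 m or angle between steel_ring's own z axis and vertical above 0.5 rad).
It fails at once if the black hexagonal stub is moved by more than 25 mm or tipped over (distance of hex_stub from where it was at the start of the episode above 0.025 m or angle between hex_stub's own z axis and vertical above 0.5 rad).
It fails at once if the green oil bottle is moved by more than 25 mm or tipped over (distance of oil_bottle from where it was at the start of the episode above 0.025 m or angle between oil_bottle's own z axis and vertical above 0.5 rad).
It fails at once if anything touches the camera or its stand (over 1 N) (contact force between stand and anything else above 1 N).
It also fails if it takes over 64 s, if anything falls off the work surface, if the arm or the gripper's body presses on something with over 40 N, if the wrist force passes 120 N, or if a joint passes its speed limit or range.

## Working session

There is one attempt and no reset: what is moved stays moved. The work goes in short steps, Python scripts to look and compute and a tool call to move; the robot and the scene stay as the last step left them, time stands still between calls to the robot, and variables do not carry over. Pictures are saved under pics/ and viewed, and the job is handed in when it is done.

Besides the shell and the picture viewer there is one more tool, called as name([rows], argument=value, ...), one row to a line, values as JSON. servo_tool: Moves the arm, as the interface text tells. Its arguments: {"type":"object","properties":{"commands":{"type":"array","items":{"type":"object","properties":{"twist":{"type":"array","items":{"type":"number"}},"delta_pos":{"type":"array","items":{"type":"number"}},"gripper":{"type":"number"}}}}},"required":["commands"]}

```bash
mkdir -p pics; ls; python3 - <<'E'
from rig import ctrl,capture,camera_model
import cv2,numpy as np
s=ctrl.sense(); print({k:np.round(v,3) for k,v in s.items()})
for n in ("side","top","wrist"):
    m=camera_model(n); print(n,np.round(m["intrinsics"],1).tolist(),np.round(m["R"],3).tolist(),np.round(m["t"],3).tolist())
    cv2.imwrite(f"pics/{n}0.png",capture(n))
E
```

```text
pics
{'time': np.float64(0.0), 'joints': array([ 0.948,  0.246,  1.559, -0.   ,  1.339, -0.174]), 'qd': array([0.   , 0.001, 0.   , 0.   , 0.   , 0.   ]), 'joint_torque': array([-2.0000e-03, -4.1585e+01, -3.1459e+01,  6.8000e-02,  3.3000e-02,
       -0.0000e+00]), 'tcp_pos': array([0.282, 0.585, 0.173]), 'eef_rot': array([ 0.   ,  0.847,  0.532, -0.001]), 'ft_force': array([ 0.574, -0.462, -0.34 ]), 'ft_torque': array([0.049, 0.021, 0.01 ]), 'width': np.float64(0.094)}
side [[423.6, 0.0, 308.7], [0.0, 423.6, 193.3], [0.0, 0.0, 1.0]] [[-0.985, -0.174, 0.015], [-0.132, 0.682, -0.719], [0.115, -0.71, -0.695]] [0.54, 0.187, 0.989]
top [[432.4, 0.0, 311.0], [0.0, 432.4, 193.6], [0.0, 0.0, 1.0]] [[0.017, -1.0, 0.005], [-0.991, -0.018, -0.13], [0.13, -0.003, -0.992]] [-0.043, 0.59, 0.989]
wrist [[304.0, 0.0, 318.5], [0.0, 304.0, 202.0], [0.0, 0.0, 1.0]] [[0.433, 0.901, -0.001], [0.873, -0.419, 0.249], [0.224, -0.109, -0.968]] [-0.649, -0.026, 0.391]
```

View pics/side0.png

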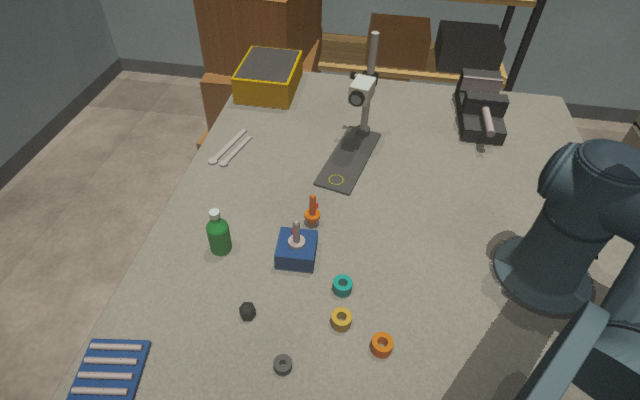

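View pics/top0.png

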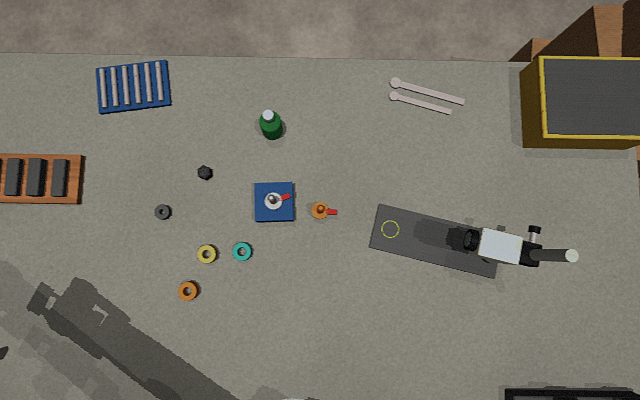

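View pics/wrist0.png

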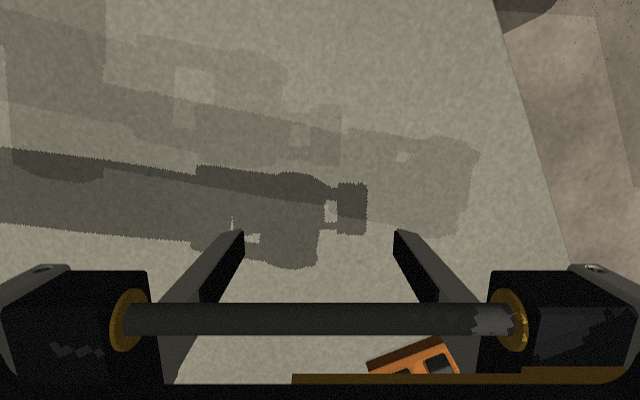

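The top view shows three ring look-alikes: brass-yellow (206,254), teal (242,252) and orange (188,291), plus a dark ring at (163,212). There are two arbors: steel with a red key in the blue block (273,201), and an orange one free on the bench (320,211). I choose the brass collar at (206,254) and the steel arbor at (273,201), and will check both in a crop.

```bash
cat > h.py <<'E'
import numpy as np,cv2
from rig import camera_model
def proj(n,X,m=None):
    m=m or camera_model(n); c=np.array(m["R"])@np.array(X,float)+np.array(m["t"]); p=np.array(m["intrinsics"])@c; return p[:2]/p[2]
def atz(n,uv,z,m=None):
    m=m or camera_model(n); R=np.array(m["R"]);t=np.array(m["t"]);d=R.T@np.linalg.inv(np.array(m["intrinsics"]))@[uv[0],uv[1],1]; c=-R.T@t
    return c+d*(z-c[2])/d[2]
def tri(obs):
    A=np.zeros((3,3));b=np.zeros(3)
    for n,uv in obs:
        m=camera_model(n);R=np.array(m["R"]);c=-R.T@np.array(m["t"]);d=R.T@np.linalg.inv(np.array(m["intrinsics"]))@[uv[0],uv[1],1];d/=np.linalg.norm(d)
        P=np.eye(3)-np.outer(d,d);A+=P;b+=P@c
    return np.linalg.solve(A,b)
def crop(img,x,y,w,h,s,name):
    cv2.imwrite("pics/"+name,cv2.resize(img[y:y+h,x:x+w],None,fx=s,fy=s,interpolation=cv2.INTER_CUBIC))
E
python3 - <<'E'
from h import *
t=cv2.imread("pics/top0.png");s=cv2.imread("pics/side0.png")
crop(t,150,160,190,140,4,"tc.png");crop(t,360,190,230,100,3,"tc2.png")
crop(s,260,180,130,180,3,"sc.png");crop(s,300,20,100,180,3,"sc2.png")
E
```

```text
(no output)
```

View pics/tc.png

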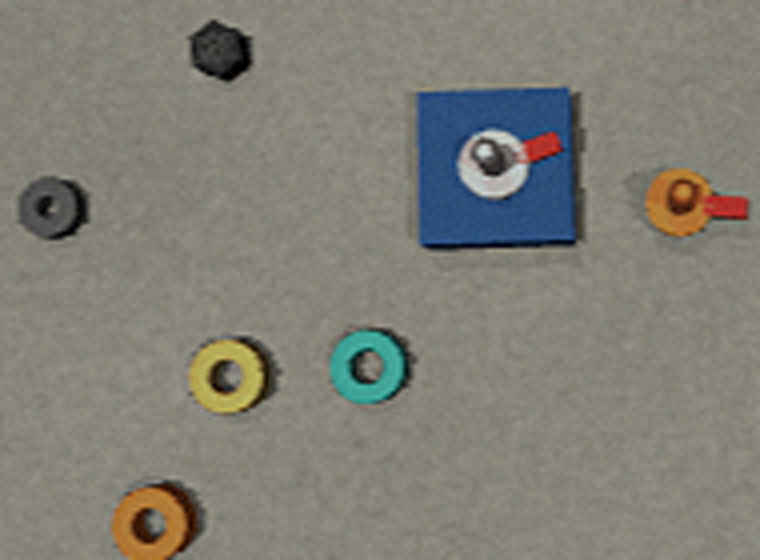

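View pics/tc2.png

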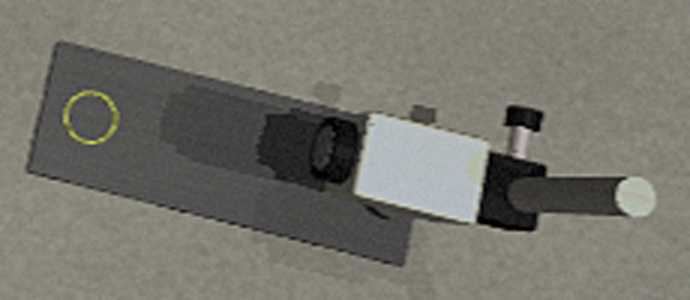

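View pics/sc.png

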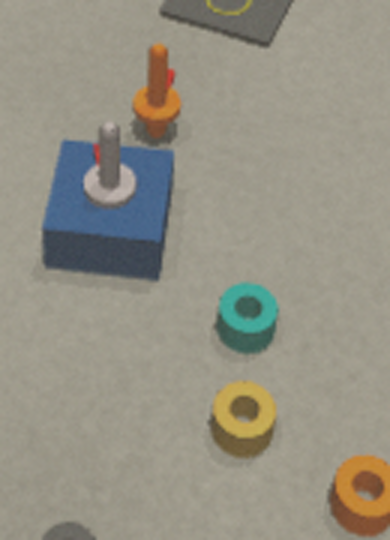

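View pics/sc2.png

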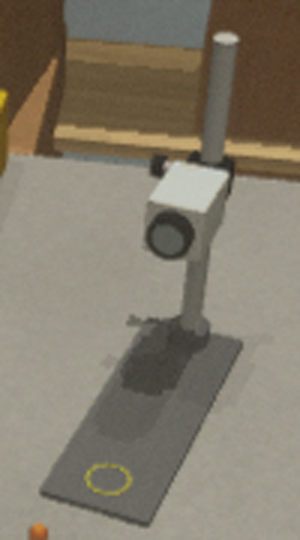

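The crops confirm it: the brass-yellow ring is at crop (228,376), and the steel arbor with the pale flange and red key is at crop (493,163) in the blue block. The teal and orange rings and the orange arbor are decoys. Next I measure.

```bash
python3 - <<'E'
from h import *
np.set_printoptions(precision=4,suppress=True)
t=cv2.imread("pics/top0.png");s=cv2.imread("pics/side0.png")
def seg(img,lo,hi,box):
    x,y,w,h=box; m=np.zeros(img.shape[:2],np.uint8)
    m[y:y+h,x:x+w]=cv2.inRange(cv2.cvtColor(img,cv2.COLOR_BGR2HSV),np.array(lo),np.array(hi))[y:y+h,x:x+w]; return m
def hullfit(m):
    c,_=cv2.findContours(m,cv2.RETR_EXTERNAL,cv2.CHAIN_APPROX_NONE);c=max(c,key=cv2.contourArea);h=cv2.convexHull(c)
    return cv2.minEnclosingCircle(c),cv2.fitEllipse(h), cv2.minAreaRect(c)
# collar top
m=seg(t,(20,90,90),(35,255,255),(190,235,35,40)); r=hullfit(m);print("collar top",r[1]);print(atz("top",r[1][0],.03))
m=seg(s,(18,90,130),(35,255,255),(325,300,30,35)); r=hullfit(m);print("collar side",r[1]);print(atz("side",r[1][0],.03))
# block
m=seg(t,(100,120,50),(125,255,255),(245,170,60,60)); r=hullfit(m);print("block",r[2],atz("top",r[2][0],.05))
# key
m=seg(t,(0,140,90),(8,255,255),(275,185,20,25))|seg(t,(172,140,90),(180,255,255),(275,185,20,25)); r=hullfit(m);print("key",r[2],cv2.minAreaRect(cv2.findNonZero(m)));
bp=cv2.boxPoints(r[2]);print([atz("top",p,.058)[:2] for p in bp])
# flange: bright low sat
hsv=cv2.cvtColor(t,cv2.COLOR_BGR2HSV);m=seg(t,(0,0,150),(180,70,255),(260,185,28,30));r=hullfit(m);print("flange",r[0],r[1],atz("top",r[1][0],.058),atz("top",r[0][0],.058))
# ring
m=seg(t,(22,90,90),(38,255,255),(370,210,40,40)); r=hullfit(m);print("ring",r[1],atz("top",r[1][0],.008))
m=seg(s,(22,90,90),(38,255,255),(322,170,25,20)); r=hullfit(m);print("ring side",r[1],atz("side",r[1][0],.008))
# points
cv=lambda o,sc,p:((p[0]+.5)/sc-.5+o[0],(p[1]+.5)/sc-.5+o[1])
print("ballpark foot corners",[atz("top",cv((360,190),3,p),.008)[:2] for p in [(57,41),(27,172),(403,265)]])
print("posttop top",cv((150,160),4,(486,150)),"tri",tri([("top",cv((150,160),4,(485,150))),("side",cv((260,180),3,(109,127)))]))
print("column top",tri([("top",cv((360,190),3,(637,197))),("side",cv((300,20),3,(225,38)))]))
print("lens",tri([("top",cv((360,190),3,(326,147))),("side",cv((300,20),3,(168,236)))]))
E
```

```text
collar top ((206.0649871826172, 253.6776580810547), (17.89464569091797, 18.523717880249023), 57.71292495727539)
[0.4449 0.2115 0.03  ]
collar side ((341.04876708984375, 316.0907897949219), (18.63950538635254, 20.988515853881836), 107.84130859375)
[0.4437 0.2118 0.03  ]
block ((273.5076599121094, 201.22389221191406), (38.322052001953125, 38.287593841552734), 88.02507019042969) [0.5695 0.055  0.05  ]
key ((285.0500183105469, 196.1500244140625), (4.743415832519531, 8.221921920776367), 71.56504821777344) ((285.0500183105469, 196.1500244140625), (4.743415832519531, 8.221921920776367), 71.56504821777344)
[array([0.583 , 0.0387]), array([0.5895, 0.0207]), array([0.579 , 0.0169]), array([0.5725, 0.0349])]
flange ((272.8135070800781, 200.51622009277344), 8.555088996887207) ((272.90643310546875, 200.4091796875), (16.536020278930664, 16.6662654876709), 113.41975402832031) [0.5705 0.0558 0.058 ] [0.5702 0.056  0.058 ]
ring ((389.7027587890625, 228.67694091796875), (17.357986450195312, 17.96702766418457), 130.03543090820312) [ 0.5123 -0.2249  0.008 ]
ring side ((335.7284851074219, 179.38230895996094), (10.308086395263672, 15.01849365234375), 97.89166259765625) [ 0.5102 -0.2256  0.008 ]
ballpark foot corners [array([ 0.5736, -0.1983]), array([ 0.4673, -0.1739]), array([ 0.399 , -0.4739])]
posttop top (271.125, 197.125) tri [0.5695 0.055  0.1209]
column top [ 0.456  -0.4653  0.337 ]
lens [ 0.484  -0.3431  0.2041]
```

```bash
cat >> h.py <<'E'
from scipy.spatial.transform import Rotation as Ro
def pose():
    from rig import ctrl
    s=ctrl.sense();q=s["eef_rot"];R=Ro.from_quat([q[1],q[2],q[3],q[0]]);return s,np.array(s["tcp_pos"]),R
def plan(p,phi_deg):
    s,p0,R=pose();a=np.radians(phi_deg)
    x=np.array([np.cos(a),np.sin(a),0]);z=np.array([0,0,-1.]);T=Ro.from_matrix(np.stack([x,np.cross(z,x),z],1))
    print("t %.2f"%s["time"],"tcp",np.round(p0,4),"jaw deg %.2f"%np.degrees(np.arctan2(*R.as_matrix()[[1,0],0])),"tilt %.4f"%np.hypot(*R.as_matrix()[:2,2]),"F",np.round(s["ft_force"],2),"w %.4f"%s["width"])
    print(" delta",np.round(R.inv().apply(np.array(p)-p0),4)," twist",np.round((R.inv()*T).as_rotvec(),4))
E
python3 -c "
from h import *
plan([.4443,.2117,.14],35)"
```

```text
t 0.15 tcp [0.2817 0.5852 0.1732] jaw deg 64.29 tilt 0.0015 F [-0.58 -0.48 -0.18] w 0.0938
 delta [-0.2659  0.3085  0.0335]  twist [1.000e-04 1.500e-03 5.111e-01]
```

servo_tool([
  {"delta_pos": [-0.026,0.03,0],"twist": [0,0,0.1],"gripper": 100},
  {"delta_pos": [-0.052,0.06,0],"twist": [0,0,0.2],"gripper": 100},
  {"delta_pos": [-0.078,0.09,0],"twist": [0,0,0.3],"gripper": 100},
  {"delta_pos": [-0.104,0.12,0],"twist": [0,0,0.4],"gripper": 100},
  {"delta_pos": [-0.13,0.15,0],"twist": [0,0,0.511],"gripper": 100},
])

```text
time: 0.57
tcp_pos: [0.3608, 0.4016, 0.1737]
eef_rot: [0.0, 0.954, 0.299, -0.0]
ft_force: [2.1, 0.2, 0.3]
width: 0.094
```

```bash
python3 -c "
from h import *
plan([.4443,.2117,.14],35)"
```

```text
t 0.57 tcp [0.3608 0.4016 0.1737] jaw deg 34.76 tilt 0.0006 F [2.09 0.2  0.26] w 0.0940
 delta [-0.0397  0.2037  0.0337]  twist [ 0.0001  0.0005 -0.0043]
```

servo_tool([
  {"delta_pos": [-0.008,0.04,0.006],"gripper": 100},
  {"delta_pos": [-0.016,0.08,0.012],"gripper": 100},
  {"delta_pos": [-0.024,0.12,0.02],"gripper": 100},
  {"delta_pos": [-0.032,0.16,0.026],"gripper": 100},
  {"delta_pos": [-0.04,0.2,0.033],"gripper": 100},
])

```text
$.commands[0]: bad value
```

servo_tool([
  {"delta_pos": [0,0,0],"gripper": 100},
  {"delta_pos": [0,0,0],"gripper": 100},
])

```text
$.commands[0]: bad value
```

```bash
python3 - <<'E'
from h import *
from rig import capture
plan([.4443,.2117,.14],35)
cv2.imwrite("pics/w1.png",capture("wrist"))
print(proj("wrist",[.4443,.2117,.03]),proj("wrist",[.4443,.2117,0]))
E
```

```text
t 0.57 tcp [0.3608 0.4016 0.1737] jaw deg 34.76 tilt 0.0006 F [2.09 0.2  0.26] w 0.0940
 delta [-0.0397  0.2037  0.0337]  twist [ 0.0001  0.0005 -0.0043]
[291.12878872 329.96734854] [292.97168308 316.30166921]
```

View pics/w1.png

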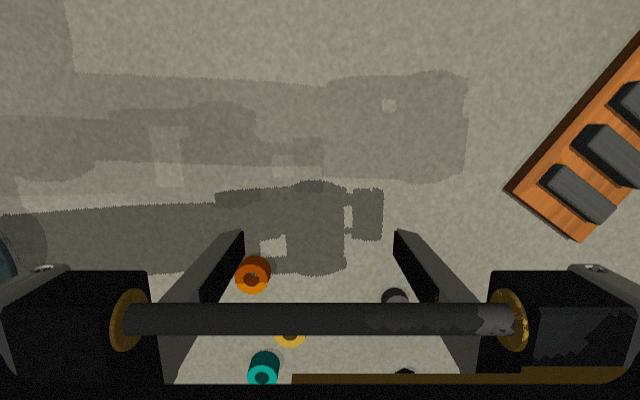

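All three keys (twist, delta_pos, gripper) are required in every row. The wrist view shows the brass collar at (290,335), which agrees with the prediction.

servo_tool([
  {"delta_pos": [-0.008,0.04,0.006],"twist": [0,0,0],"gripper": 100},
  {"delta_pos": [-0.016,0.08,0.012],"twist": [0,0,0],"gripper": 100},
  {"delta_pos": [-0.024,0.12,0.02],"twist": [0,0,0],"gripper": 100},
  {"delta_pos": [-0.032,0.16,0.026],"twist": [0,0,0],"gripper": 100},
  {"delta_pos": [-0.04,0.2,0.033],"twist": [0,0,0],"gripper": 100},
])

```text
time: 1.03
tcp_pos: [0.443, 0.215, 0.1408]
eef_rot: [0.0, 0.954, 0.301, 0.0]
ft_force: [0.3, -0.2, -1.4]
width: 0.0939
```

servo_tool([
  {"delta_pos": [0,0,0],"twist": [0,0,0],"gripper": 100},
  {"delta_pos": [0,0,0],"twist": [0,0,0],"gripper": 100},
])

```text
time: 1.2
tcp_pos: [0.4429, 0.2151, 0.1405]
eef_rot: [-0.0, 0.954, 0.299, -0.001]
ft_force: [-0.1, 0.4, -0.3]
width: 0.0942
```

```bash
python3 - <<'E'
from h import *
from rig import capture
plan([.4443,.2117,.008],35)
cv2.imwrite("pics/w1.png",capture("wrist"))
print(proj("wrist",[.4443,.2117,.03]),proj("wrist",[.4443,.2117,0]))
E
```

```text
t 1.20 tcp [0.4429 0.2151 0.1405] jaw deg 34.77 tilt 0.0013 F [-0.08  0.43 -0.3 ] w 0.0942
 delta [-0.0007  0.0037  0.1325]  twist [-0.0007  0.001  -0.004 ]
[317.3374746  197.11168369] [317.44821289 191.20180055]
```

View pics/w1.png

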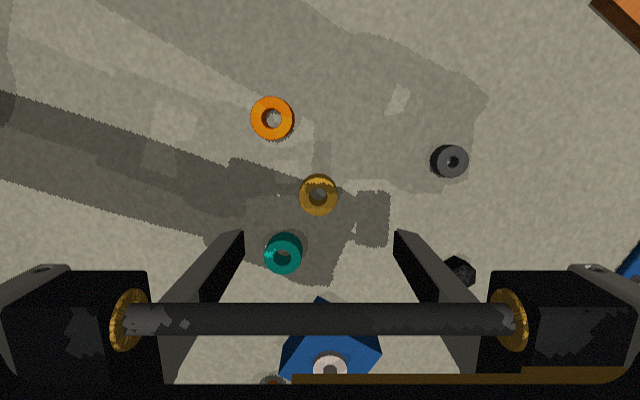

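```bash
python3 - <<'E'
from h import *
img=cv2.imread("pics/w1.png");m=np.zeros((400,640),np.uint8)
b=cv2.inRange(cv2.cvtColor(img,cv2.COLOR_BGR2HSV),(15,110,60),(35,255,255));m[165:225,292:345]=b[165:225,292:345]
c,_=cv2.findContours(m,cv2.RETR_EXTERNAL,cv2.CHAIN_APPROX_NONE);c=max(c,key=cv2.contourArea);e=cv2.fitEllipse(cv2.convexHull(c));print(e)
a=np.linspace(0,2*np.pi,60)
def sil(x,y): # silhouette hull of cylinder
    P=[proj("wrist",[x+.022*np.cos(t),y+.022*np.sin(t),z]) for t in a for z in(0,.03)]
    return cv2.fitEllipse(cv2.convexHull(np.array(P,np.float32)))
for dx,dy in((0,0),(.002,0),(0,.002)):print(dx,dy,sil(.4443+dx,.2117+dy)[:2])
E
```

```text
((317.6590576171875, 194.61074829101562), (39.32120895385742, 42.4183235168457), 3.563133955001831)
0 0 ((317.3749084472656, 194.84133911132812), (40.48869705200195, 43.871307373046875))
0.002 0 ((318.83984375, 195.8275146484375), (40.47035598754883, 43.88631057739258))
0 0.002 ((318.3980712890625, 193.4349365234375), (40.51365280151367, 43.8399658203125))
```

The collar is confirmed within 0.5 mm by all three cameras. Descending.

servo_tool([
  {"delta_pos": [-0.001,0.0037,0.03],"twist": [0,0,0],"gripper": 100},
  {"delta_pos": [-0.001,0.0037,0.06],"twist": [0,0,0],"gripper": 100},
  {"delta_pos": [-0.001,0.0037,0.09],"twist": [0,0,0],"gripper": 100},
  {"delta_pos": [-0.001,0.0037,0.115],"twist": [0,0,0],"gripper": 100},
  {"delta_pos": [-0.001,0.0037,0.132],"twist": [0,0,0],"gripper": 100},
])

```text
time: 1.67
tcp_pos: [0.4418, 0.2145, 0.0067]
eef_rot: [-0.0, 0.953, 0.302, -0.001]
ft_force: [-0.4, 0.5, -0.2]
width: 0.0941
```

servo_tool([
  {"delta_pos": [0,0,0],"twist": [0,0,0],"gripper": 30},
  {"delta_pos": [0,0,0],"twist": [0,0,0],"gripper": 30},
  {"delta_pos": [0,0,0],"twist": [0,0,0],"gripper": 30},
  {"delta_pos": [0,0,0],"twist": [0,0,0],"gripper": 30},
  {"delta_pos": [0,0,0],"twist": [0,0,0],"gripper": 30},
])

```text
time: 2.08
tcp_pos: [0.4453, 0.2137, 0.0107]
eef_rot: [0.0, 0.954, 0.301, 0.002]
ft_force: [0.2, -1.1, 0.2]
width: 0.0638
```

servo_tool([
  {"delta_pos": [0,0,0],"twist": [0,0,0],"gripper": 10},
  {"delta_pos": [0,0,0],"twist": [0,0,0],"gripper": 10},
  {"delta_pos": [0,0,0],"twist": [0,0,0],"gripper": 10},
  {"delta_pos": [0,0,0],"twist": [0,0,0],"gripper": 10},
  {"delta_pos": [0,0,0],"twist": [0,0,0],"gripper": 10},
])

```text
time: 2.5
tcp_pos: [0.4441, 0.213, 0.0091]
eef_rot: [-0.0, 0.954, 0.301, 0.0]
ft_force: [0.3, -0.6, -0.2]
width: 0.0305
```

```bash
python3 -c "
from h import *
plan([.4443,.2117,.16],35)"
```

```text
t 2.50 tcp [0.4441 0.213  0.0091] jaw deg 35.00 tilt 0.0001 F [ 0.35 -0.62 -0.23] w 0.0305
 delta [-0.0006  0.0012 -0.1509]  twist [ 0.     -0.0001  0.    ]
```

The width of 0.0305 m is below the 44 mm collar, so something's wrong. Looking.

```bash
python3 - <<'E'
from h import *
from rig import capture
plan([.4443,.2117,.16],35)
for n in("wrist","top","side"): cv2.imwrite(f"pics/{n}2.png",capture(n))
crop(cv2.imread("pics/side2.png"),250,220,200,150,4,"s2c.png")
E
```

```text
t 2.50 tcp [0.4441 0.213  0.0091] jaw deg 35.00 tilt 0.0001 F [ 0.35 -0.62 -0.23] w 0.0305
 delta [-0.0006  0.0012 -0.1509]  twist [ 0.     -0.0001  0.    ]
```

View pics/wrist2.png

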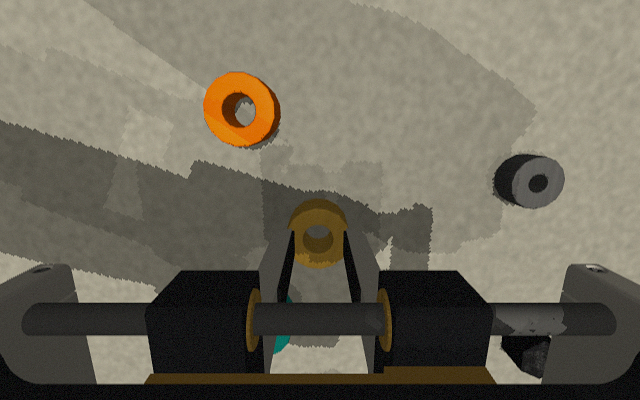

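View pics/s2c.png

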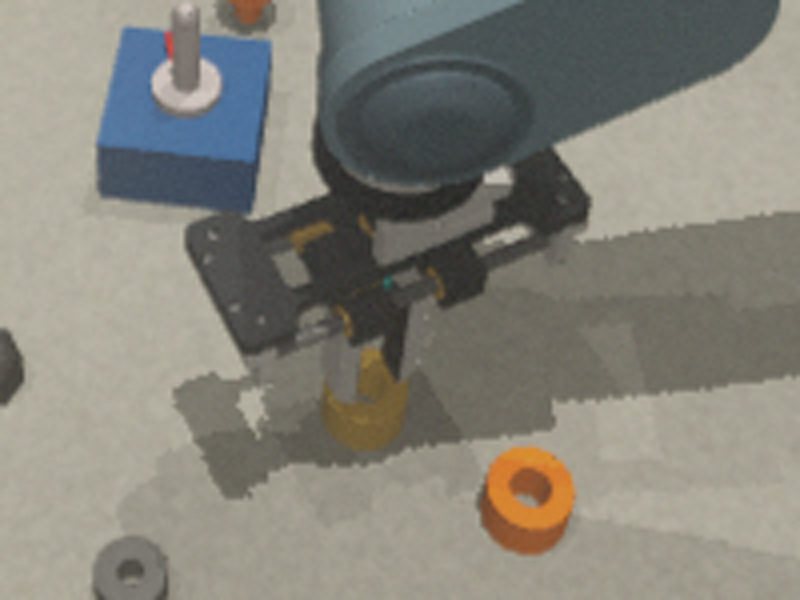

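```bash
python3 - <<'E'
from h import *
for p in ([.4443,.2117,.03],[.4441,.213,.0091]): print(proj("wrist",p), proj("side",p),proj("top",p))
print(atz("wrist",(317,237),.03),atz("wrist",(317,245),.0))
s,p,R=pose()
for d in(0,-.005,-.01,-.015,-.02):print(d,proj("wrist",p+R.apply([0,d,0])+[0,0,.021]))
m=camera_model("wrist");print("cam in tool",R.inv().apply(-np.array(m["R"]).T@m["t"]-p))
E
python3 -c "
from h import *
crop(cv2.imread('pics/wrist2.png'),220,170,200,150,4,'w2c.png')"
```

```text
[317.76805296 238.12852437] [340.75661618 316.0016824 ] [205.98263393 253.92873395]
[318.64169463 226.20211805] [340.09768368 321.7629815 ] [207.4875286 253.9282584]
[0.44342262 0.21206194 0.03      ] [0.45368557 0.19711138 0.        ]
0 [318.54926129 236.37421642]
-0.005 [318.55316658 229.26248965]
-0.01 [318.55712069 222.06184844]
-0.015 [318.56112454 214.77061482]
-0.02 [318.56517909 207.38706833]
cam in tool [-1.37778983e-05 -7.25981263e-02 -2.11061599e-01]
```

View pics/w2c.png

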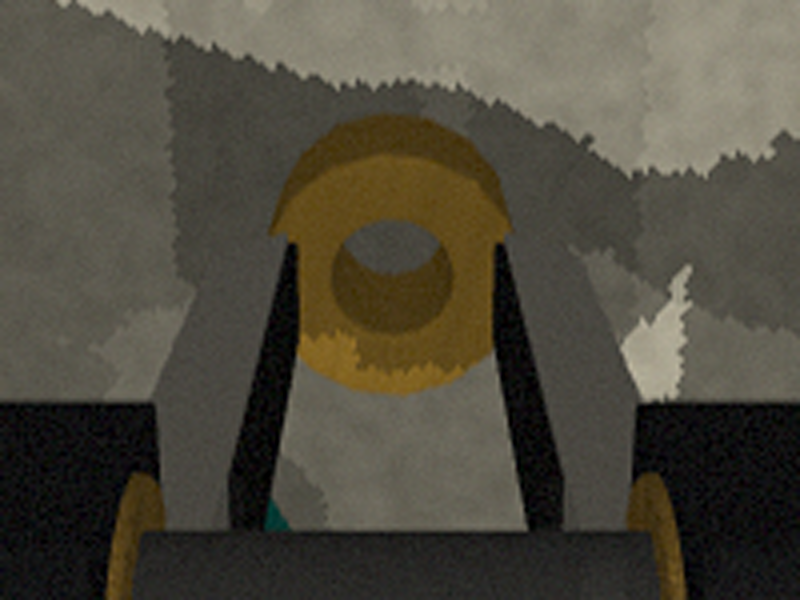

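View pics/top2.png

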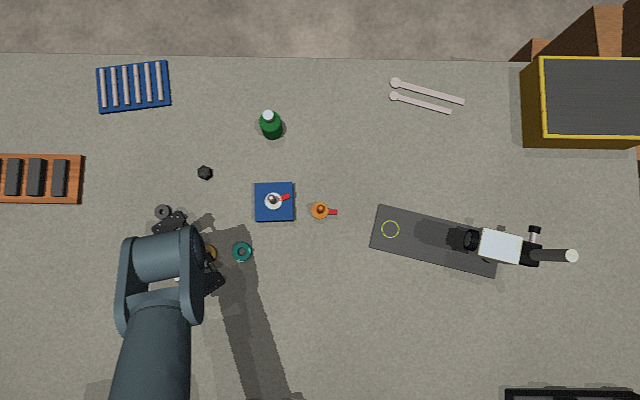

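```bash
python3 - <<'E'
from h import *
s,p,R=pose()
for dz in(0,.02,.035,.045):
  for sx in(.0155,-.0155):
    q=[ (proj("side",p+R.apply([sx,y,-dz]))-[250,220])*4 for y in(-.008,.008)]
    w=[ (proj("wrist",p+R.apply([sx,y,-dz]))-[220,170])*4 for y in(-.008,.008)]
    print(dz,sx,np.round(q).tolist(),np.round(w).tolist())
crop(cv2.imread('pics/side2.png'),310,270,75,75,8,'s2d.png')
E
```

```text
0 0.0155 [[341.0, 431.0], [327.0, 406.0]] [[480.0, 182.0], [478.0, 265.0]]
0 -0.0155 [[394.0, 409.0], [379.0, 383.0]] [[309.0, 182.0], [310.0, 265.0]]
0.02 0.0155 [[344.0, 412.0], [329.0, 386.0]] [[488.0, 218.0], [486.0, 308.0]]
0.02 -0.0155 [[397.0, 389.0], [382.0, 363.0]] [[301.0, 218.0], [302.0, 308.0]]
0.035 0.0155 [[345.0, 397.0], [331.0, 371.0]] [[495.0, 249.0], [493.0, 346.0]]
0.035 -0.0155 [[400.0, 374.0], [384.0, 348.0]] [[293.0, 249.0], [295.0, 345.0]]
0.045 0.0155 [[347.0, 386.0], [332.0, 360.0]] [[501.0, 273.0], [498.0, 374.0]]
0.045 -0.0155 [[401.0, 363.0], [386.0, 338.0]] [[288.0, 273.0], [290.0, 374.0]]
```

View pics/s2d.png

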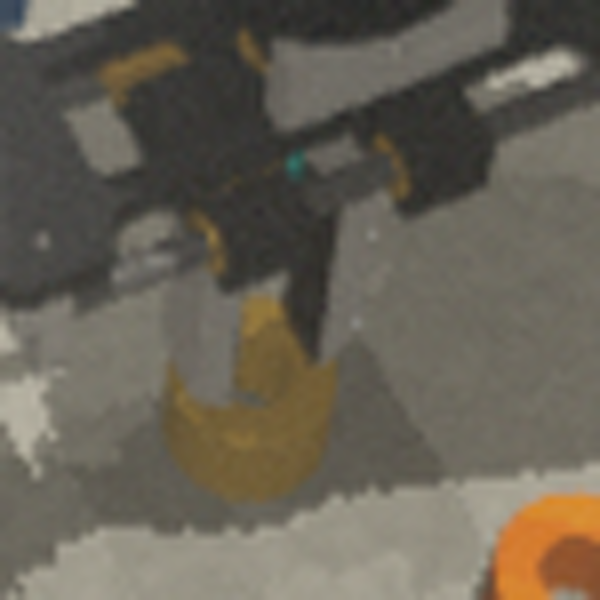

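The side and wrist views both show the real fingertips about 32 mm above the reported TCP. The fingers closed freely over the collar (z ≈ 0.04), which hasn't moved. I'll open, go lower step by step with a force check, and correct for this offset.

servo_tool([
  {"delta_pos": [0,0,0],"twist": [0,0,0],"gripper": 85},
  {"delta_pos": [0,0,0],"twist": [0,0,0],"gripper": 85},
  {"delta_pos": [0,0,0],"twist": [0,0,0],"gripper": 85},
  {"delta_pos": [0,0,0],"twist": [0,0,0],"gripper": 85},
  {"delta_pos": [0,0,0],"twist": [0,0,0],"gripper": 85},
])

```text
time: 3.07
tcp_pos: [0.444, 0.2131, 0.0091]
eef_rot: [-0.0, 0.954, 0.301, -0.0]
ft_force: [-0.0, -0.2, 0.1]
width: 0.0487
```

servo_tool([
  {"delta_pos": [0,0,0.005],"twist": [0,0,0],"gripper": 85},
  {"delta_pos": [0,0,0.01],"twist": [0,0,0],"gripper": 85},
  {"delta_pos": [0,0,0.015],"twist": [0,0,0],"gripper": 85},
  {"delta_pos": [0,0,0.02],"twist": [0,0,0],"gripper": 85},
  {"delta_pos": [0,0,0.02],"twist": [0,0,0],"gripper": 85},
])

```text
time: 3.48
tcp_pos: [0.4428, 0.2128, -0.0124]
eef_rot: [-0.0, 0.954, 0.301, -0.001]
ft_force: [-1.0, 0.3, 0.4]
width: 0.0793
```

```bash
python3 - <<'E'
from h import *
from rig import capture
plan([.4443,.2117,-.024],35)
for n in("wrist","side"): cv2.imwrite(f"pics/{n}3.png",capture(n))
crop(cv2.imread("pics/side3.png"),290,260,100,75,6,"s3c.png")
E
```

```text
t 3.48 tcp [ 0.4428  0.2128 -0.0124] jaw deg 35.00 tilt 0.0027 F [-0.95  0.3   0.44] w 0.0793
 delta [0.0006 0.0017 0.0116]  twist [-0.001   0.0025  0.0001]
```

View pics/s3c.png

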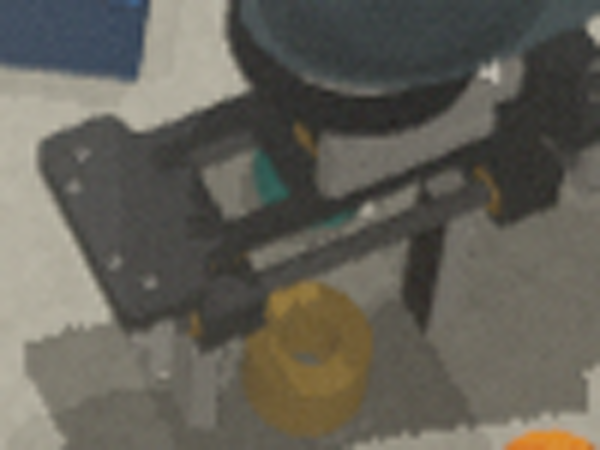

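View pics/wrist3.png

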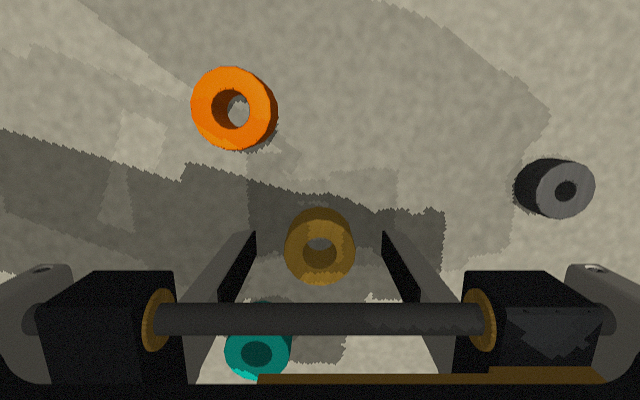

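servo_tool([
  {"delta_pos": [0.0005,0.0015,0.004],"twist": [0,0,0],"gripper": 85},
  {"delta_pos": [0.0005,0.0015,0.008],"twist": [0,0,0],"gripper": 85},
  {"delta_pos": [0.0005,0.0015,0.012],"twist": [0,0,0],"gripper": 85},
  {"delta_pos": [0.0005,0.0015,0.012],"twist": [0,0,0],"gripper": 85},
  {"delta_pos": [0.0005,0.0015,0.012],"twist": [0,0,0],"gripper": 40},
])

```text
time: 4.0
tcp_pos: [0.445, 0.212, -0.0233]
eef_rot: [-0.0, 0.954, 0.301, -0.0]
ft_force: [0.3, -0.2, -0.1]
width: 0.0761
```

servo_tool([
  {"delta_pos": [0,0,0],"twist": [0,0,0],"gripper": 10},
  {"delta_pos": [0,0,0],"twist": [0,0,0],"gripper": 10},
  {"delta_pos": [0,0,0],"twist": [0,0,0],"gripper": 10},
  {"delta_pos": [0,0,0],"twist": [0,0,0],"gripper": 10},
  {"delta_pos": [0,0,0],"twist": [0,0,0],"gripper": 10},
])

```text
time: 4.42
tcp_pos: [0.4451, 0.212, -0.0229]
eef_rot: [0.0, 0.954, 0.301, -0.0]
ft_force: [-0.6, -0.3, 1.4]
width: 0.0439
```

servo_tool([
  {"delta_pos": [0,0,0],"twist": [0,0,0],"gripper": 10},
  {"delta_pos": [0,0,0],"twist": [0,0,0],"gripper": 10},
])

```text
time: 4.58
tcp_pos: [0.4451, 0.212, -0.0229]
eef_rot: [0.0, 0.954, 0.301, -0.0]
ft_force: [-1.7, -1.4, 1.3]
width: 0.0439
```

```bash
python3 - <<'E'
from h import *
from rig import capture
plan([.4443,.2117,-.024],35)
for n in("wrist","side"): cv2.imwrite(f"pics/{n}4.png",capture(n))
crop(cv2.imread("pics/side4.png"),290,260,100,75,6,"s4c.png")
crop(cv2.imread("pics/wrist4.png"),220,170,200,150,4,"w4c.png")
E
```

```text
t 4.58 tcp [ 0.4451  0.212  -0.0229] jaw deg 35.01 tilt 0.0006 F [-1.72 -1.43  1.27] w 0.0439
 delta [-0.0008 -0.0002  0.0011]  twist [-0.0001  0.0006  0.0003]
```

View pics/s4c.png

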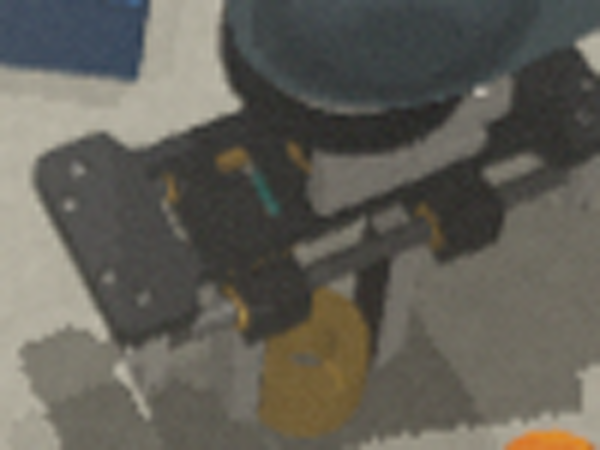

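View pics/w4c.png

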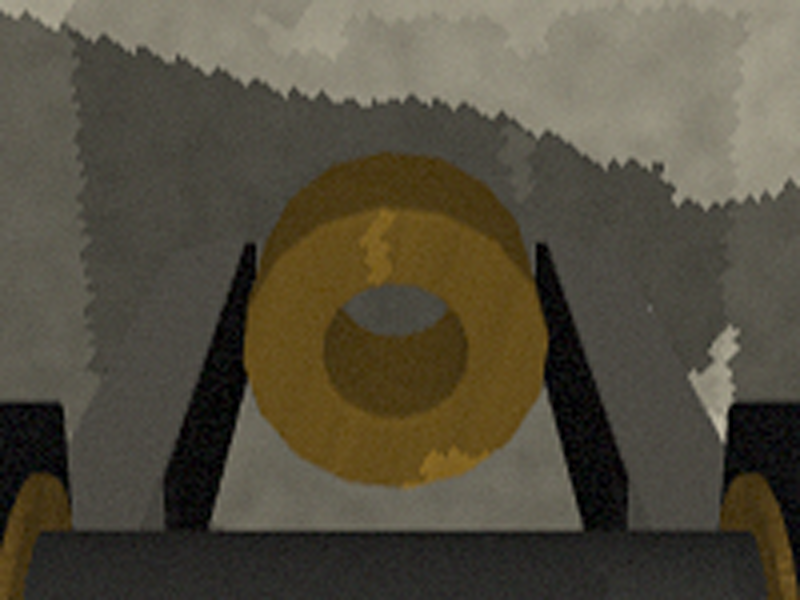

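```bash
python3 - <<'E'
from h import *
s,p,R=pose()
for d in(-.002,0,.002):print(d,(proj("wrist",np.r_[(p+R.apply([0,d,0]))[:2],.03])-[220,170])*4)
print("collar est",atz("wrist",(220+396/4,170+350/4),.03)-p, R.inv().apply(atz("wrist",(220+396/4,170+350/4),.03)-p))
plan([.445,.212,.15],35)
E
```

```text
-0.002 [393.86366293 333.61803695]
0 [393.85738595 346.76388185]
0.002 [393.85114543 359.83336047]
collar est [ 0.000531   -0.00023098  0.05285154] [ 0.00026808  0.0004913  -0.05285174]
t 4.68 tcp [ 0.4451  0.212  -0.0229] jaw deg 35.02 tilt 0.0007 F [-2.37 -1.33  3.32] w 0.0438
 delta [-2.000e-04 -1.000e-04 -1.729e-01]  twist [-0.      0.0006  0.0003]
```

servo_tool([
  {"delta_pos": [0,0,-0.02],"twist": [0,0,0],"gripper": 10},
  {"delta_pos": [0,0,-0.05],"twist": [0,0,0],"gripper": 10},
  {"delta_pos": [0,0,-0.085],"twist": [0,0,0],"gripper": 10},
  {"delta_pos": [0,0,-0.12],"twist": [0,0,0],"gripper": 10},
  {"delta_pos": [0,0,-0.15],"twist": [0,0,0],"gripper": 10},
])

```text
time: 5.1
tcp_pos: [0.4451, 0.2122, 0.1284]
eef_rot: [-0.0, 0.954, 0.301, 0.0]
ft_force: [1.0, 0.6, -3.9]
width: 0.0439
```

servo_tool([
  {"delta_pos": [0,0,-0.025],"twist": [0,0,0],"gripper": 10},
  {"delta_pos": [0,0,-0.025],"twist": [0,0,0],"gripper": 10},
])

```text
time: 5.27
tcp_pos: [0.4488, 0.2131, 0.1573]
eef_rot: [0.0, 0.954, 0.301, 0.005]
ft_force: [1.0, -0.1, -3.8]
width: 0.0442
```

```bash
python3 -c "
from h import *
plan([.57,.0555,.15],35)"
```

```text
t 5.27 tcp [0.4488 0.2131 0.1573] jaw deg 35.02 tilt 0.0107 F [ 1.03 -0.12 -3.82] w 0.0442
 delta [0.0087 0.1985 0.0082]  twist [ 0.0038 -0.0099  0.0003]
```

servo_tool([
  {"delta_pos": [0.002,0.035,0],"twist": [0,0,0],"gripper": 10},
  {"delta_pos": [0.005,0.075,0],"twist": [0,0,0],"gripper": 10},
  {"delta_pos": [0.007,0.115,0],"twist": [0,0,0],"gripper": 10},
  {"delta_pos": [0.01,0.155,0],"twist": [0,0,0],"gripper": 10},
  {"delta_pos": [0.012,0.185,0],"twist": [0,0,0],"gripper": 10},
])

```text
time: 5.68
tcp_pos: [0.5614, 0.0651, 0.149]
eef_rot: [-0.0, 0.954, 0.3, -0.001]
ft_force: [-0.1, 0.8, -3.4]
width: 0.0434
```

servo_tool([
  {"delta_pos": [0,0.01,0],"twist": [0,0,0],"gripper": 10},
  {"delta_pos": [0,0.015,0],"twist": [0,0,0],"gripper": 10},
  {"delta_pos": [0,0.015,0],"twist": [0,0,0],"gripper": 10},
  {"delta_pos": [0,0.015,0],"twist": [0,0,0],"gripper": 10},
])

```text
time: 6.02
tcp_pos: [0.5686, 0.0561, 0.1505]
eef_rot: [-0.001, 0.954, 0.301, -0.001]
ft_force: [0.5, 0.0, -4.0]
width: 0.0437
```

```bash
python3 - <<'E'
from h import *
from rig import capture
plan([.57,.0555,.15],35)
for n in("wrist","side","top"): cv2.imwrite(f"pics/{n}5.png",capture(n))
crop(cv2.imread("pics/side5.png"),230,150,160,120,5,"s5c.png")
print(proj("wrist",[.57,.0555,.122]))
E
```

```text
t 6.02 tcp [0.5686 0.0561 0.1505] jaw deg 35.04 tilt 0.0027 F [ 0.52  0.04 -3.96] w 0.0437
 delta [0.0008 0.0013 0.0005]  twist [-0.0021  0.0017  0.0007]
[318.85796016 215.89657942]
```

View pics/s5c.png

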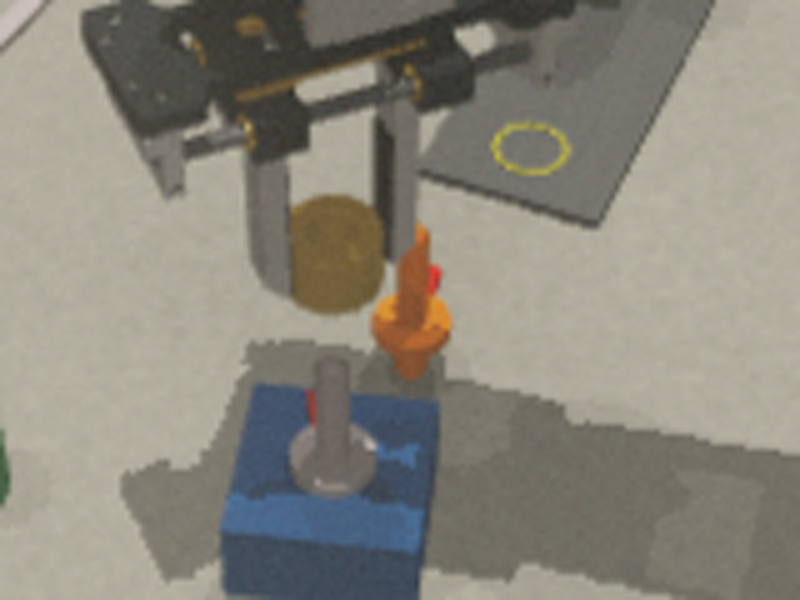

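View pics/wrist5.png

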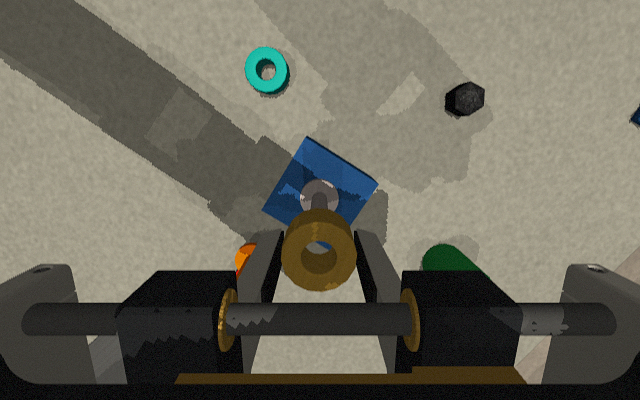

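servo_tool([
  {"delta_pos": [0.0008,0.0013,0.015],"twist": [-0.001,0.001,0],"gripper": 10},
  {"delta_pos": [0.0008,0.0013,0.03],"twist": [-0.001,0.001,0],"gripper": 10},
  {"delta_pos": [0.0008,0.0013,0.042],"twist": [-0.001,0.001,0],"gripper": 10},
  {"delta_pos": [0.0008,0.0013,0.042],"twist": [-0.001,0.001,0],"gripper": 10},
  {"delta_pos": [0.0008,0.0013,0.042],"twist": [-0.001,0.001,0],"gripper": 10},
])

```text
time: 6.58
tcp_pos: [0.5705, 0.0552, 0.1094]
eef_rot: [-0.0, 0.954, 0.301, -0.0]
ft_force: [0.1, 0.1, -2.1]
width: 0.0442
```

```bash
python3 - <<'E'
from h import *
from rig import capture
plan([.5698,.0553,.1],35)
for n in("wrist","side"): cv2.imwrite(f"pics/{n}6.png",capture(n))
crop(cv2.imread("pics/side6.png"),270,180,60,75,8,"s6c.png")
crop(cv2.imread("pics/wrist6.png"),250,150,140,150,4,"w6c.png")
E
```

```text
t 6.58 tcp [0.5705 0.0552 0.1094] jaw deg 35.05 tilt 0.0003 F [ 0.1   0.06 -2.11] w 0.0442
 delta [-0.0005 -0.0005  0.0094]  twist [-0.0001  0.0002  0.0009]
```

View pics/s6c.png

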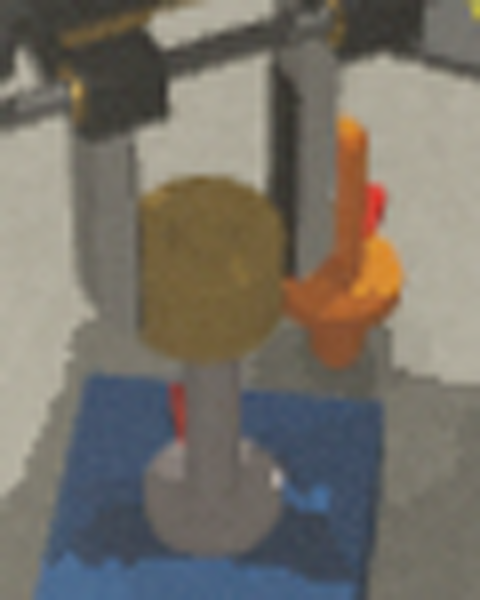

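View pics/w6c.png

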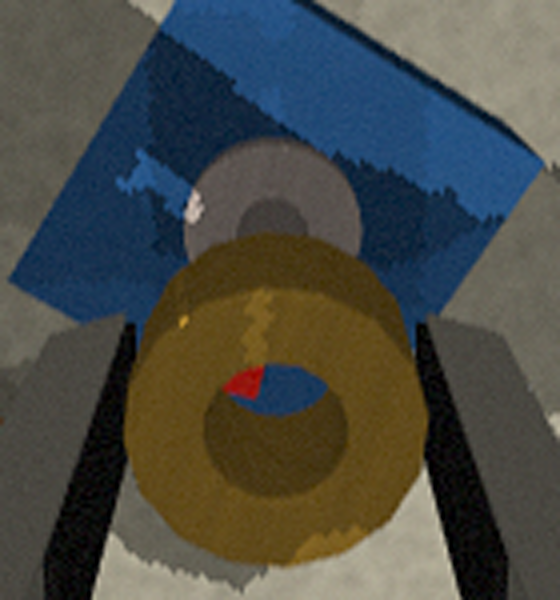

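```bash
python3 - <<'E'
from h import *
a=np.linspace(0,2*np.pi,73)
for c in([.5698,.0553],[.5698+.00115,.0553-.00164]):
    P=np.array([proj("wrist",[c[0]+.02*np.cos(t),c[1]+.02*np.sin(t),.058]) for t in a]);P=(P-[250,150]+.5)*4-.5
    print(P.min(0),P.max(0))
    print([ (proj("wrist",np.r_[np.array(c)+R,.05])-[250,150]+.5)*4 for R in ([-.045,.045],[.045,.045],[-.045,-.045])])
E
```

```text
[180.13902587 134.30627934] [358.03296647 306.08794823]
[array([219.00008309, -64.54122024]), array([543.33162961, 166.72002936]), array([  1.20525758, 258.8874306 ])]
[180.31123066 143.21410663] [357.87795696 314.36420717]
[array([219.10477676, -55.15467435]), array([542.84571609, 175.24707462]), array([  1.68911831, 267.09206225])]
```

Collar and post are aligned within about 0.7 mm in both views (side: post x≈213, collar x≈212; wrist agrees). Lowering.

servo_tool([
  {"delta_pos": [0,-0.0003,0.004],"twist": [0,0,0],"gripper": 10},
  {"delta_pos": [0,-0.0003,0.009],"twist": [0,0,0],"gripper": 10},
  {"delta_pos": [0,-0.0003,0.014],"twist": [0,0,0],"gripper": 10},
  {"delta_pos": [0,-0.0003,0.019],"twist": [0,0,0],"gripper": 10},
  {"delta_pos": [0,-0.0003,0.024],"twist": [0,0,0],"gripper": 10},
])

```text
time: 7.1
tcp_pos: [0.5709, 0.0548, 0.0854]
eef_rot: [0.0, 0.954, 0.301, 0.0]
ft_force: [0.3, 0.2, -3.0]
width: 0.0441
```

```bash
python3 - <<'E'
from h import *
from rig import capture
plan([.5703,.0552,.036],35)
for n in("side",): cv2.imwrite(f"pics/{n}7.png",capture(n))
crop(cv2.imread("pics/side7.png"),270,180,60,75,8,"s7c.png")
E
```

```text
t 7.10 tcp [0.5709 0.0548 0.0854] jaw deg 35.00 tilt 0.0010 F [ 0.27  0.23 -3.01] w 0.0441
 delta [-0.0003 -0.0007  0.0494]  twist [ 0.0007 -0.0006  0.    ]
```

View pics/s7c.png

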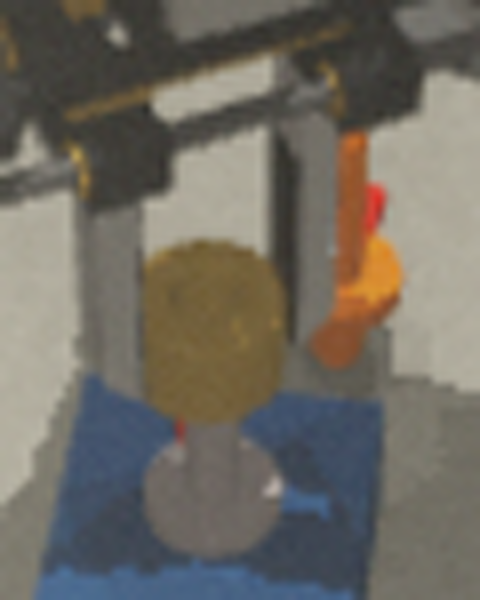

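There is no contact force, and the collar's underside is about 14 mm below the post top, so it's threaded on. Continuing.

servo_tool([
  {"delta_pos": [0,-0.0003,0.008],"twist": [0,0,0],"gripper": 10},
  {"delta_pos": [0,-0.0003,0.016],"twist": [0,0,0],"gripper": 10},
  {"delta_pos": [0,-0.0003,0.024],"twist": [0,0,0],"gripper": 10},
  {"delta_pos": [0,-0.0003,0.032],"twist": [0,0,0],"gripper": 10},
  {"delta_pos": [0,-0.0003,0.04],"twist": [0,0,0],"gripper": 10},
])

```text
time: 7.57
tcp_pos: [0.5708, 0.0551, 0.045]
eef_rot: [0.0, 0.954, 0.301, 0.0]
ft_force: [-0.0, 0.1, -2.9]
width: 0.0435
```

servo_tool([
  {"delta_pos": [0,0,0.003],"twist": [0,0,0],"gripper": 10},
  {"delta_pos": [0,0,0.006],"twist": [0,0,0],"gripper": 10},
  {"delta_pos": [0,0,0.008],"twist": [0,0,0],"gripper": 10},
])

```text
time: 7.82
tcp_pos: [0.571, 0.055, 0.0377]
eef_rot: [0.0, 0.954, 0.301, 0.001]
ft_force: [0.0, 0.4, -3.7]
width: 0.0437
```

```bash
python3 -c "
from h import *
plan([.5703,.0552,.036],35)"
```

```text
t 7.82 tcp [0.571  0.055  0.0377] jaw deg 35.01 tilt 0.0012 F [ 0.04  0.43 -3.67] w 0.0437
 delta [-0.0005 -0.0005  0.0017]  twist [ 0.0009 -0.0008  0.0001]
```

Now open slightly (collar drops the last ≤2 mm); limited opening.

servo_tool([
  {"delta_pos": [0,0,0.001],"twist": [0,0,0],"gripper": 10},
  {"delta_pos": [0,0,0.002],"twist": [0,0,0],"gripper": 10},
  {"delta_pos": [0,0,0.002],"twist": [0,0,0],"gripper": 10},
])

```text
time: 8.07
tcp_pos: [0.5712, 0.0551, 0.0362]
eef_rot: [0.0, 0.954, 0.301, 0.001]
ft_force: [0.3, -0.1, -3.2]
width: 0.0439
```

servo_tool([
  {"delta_pos": [0,0,0],"twist": [0,0,0],"gripper": 65},
  {"delta_pos": [0,0,0],"twist": [0,0,0],"gripper": 65},
  {"delta_pos": [0,0,0],"twist": [0,0,0],"gripper": 65},
  {"delta_pos": [0,0,0],"twist": [0,0,0],"gripper": 65},
  {"delta_pos": [0,0,0],"twist": [0,0,0],"gripper": 65},
])

```text
time: 8.48
tcp_pos: [0.5715, 0.055, 0.0366]
eef_rot: [0.001, 0.954, 0.301, 0.001]
ft_force: [0.2, 0.5, -0.2]
width: 0.0611
```

```bash
python3 - <<'E'
from h import *
from rig import capture
plan([.5703,.0552,.058],21)
for n in("wrist","side","top"): cv2.imwrite(f"pics/{n}8.png",capture(n))
crop(cv2.imread("pics/side8.png"),260,180,70,75,8,"s8c.png")
E
```

```text
t 8.48 tcp [0.5715 0.055  0.0366] jaw deg 35.01 tilt 0.0024 F [ 0.21  0.49 -0.17] w 0.0611
 delta [-0.0008 -0.0008 -0.0214]  twist [ 0.0014 -0.0019  0.2445]
```

View pics/s8c.png

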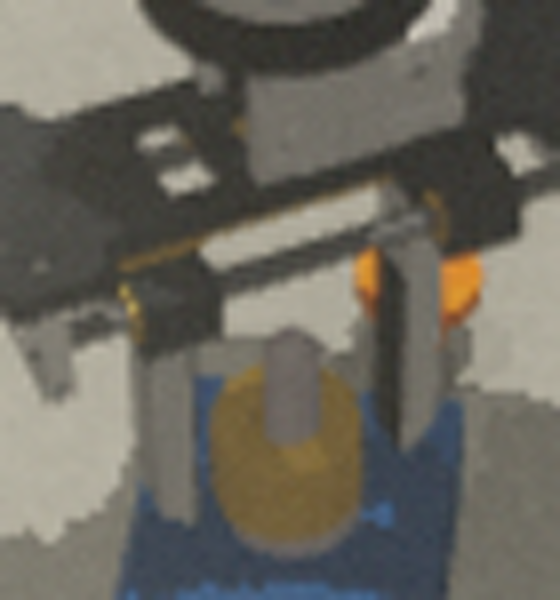

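View pics/wrist8.png

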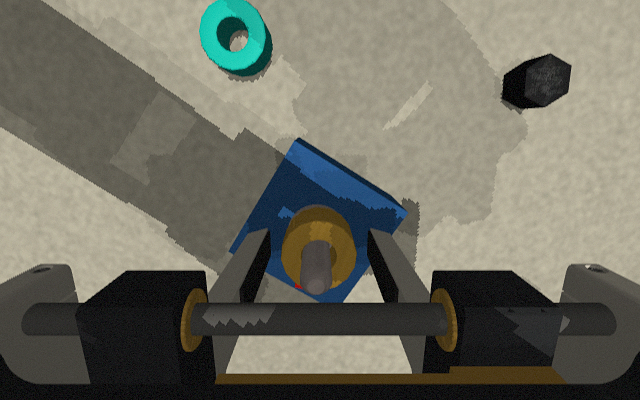

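The collar sits home on the flange and is released (force −0.2 N, post bare above it). Raise 23 mm, turn the jaws to 21° and check the key.

servo_tool([
  {"delta_pos": [-0.0005,-0.0005,-0.007],"twist": [0,0,0],"gripper": 65},
  {"delta_pos": [-0.0005,-0.0005,-0.014],"twist": [0,0,0.05],"gripper": 65},
  {"delta_pos": [-0.0005,-0.0005,-0.02],"twist": [0,0,0.12],"gripper": 65},
  {"delta_pos": [-0.0005,-0.0005,-0.022],"twist": [0,0,0.2],"gripper": 65},
  {"delta_pos": [-0.0005,-0.0005,-0.022],"twist": [0,0,0.245],"gripper": 65},
])

```text
time: 9.05
tcp_pos: [0.5711, 0.0552, 0.0595]
eef_rot: [0.001, 0.984, 0.18, 0.002]
ft_force: [0.0, 0.5, 0.0]
width: 0.0613
```

servo_tool([
  {"delta_pos": [0,0,0],"twist": [0,0,0],"gripper": 60},
  {"delta_pos": [0,0,0],"twist": [0,0,0],"gripper": 60},
])

```text
time: 9.22
tcp_pos: [0.5704, 0.0552, 0.0584]
eef_rot: [0.0, 0.983, 0.183, 0.001]
ft_force: [0.2, 0.1, -0.3]
width: 0.0565
```

```bash
python3 - <<'E'
from h import *
from rig import capture
plan([.5703,.0552,.059],21)
for n in("wrist","side","top"): cv2.imwrite(f"pics/{n}9.png",capture(n))
crop(cv2.imread("pics/side9.png"),260,180,70,75,8,"s9c.png")
crop(cv2.imread("pics/top9.png"),230,160,100,75,8,"t9c.png")
for z in (.058,.05): print([np.round(proj("wrist",[.57+.04*np.cos(np.radians(a)),.0555+.04*np.sin(np.radians(a)),z])) for a in(-55,-70,-85,-100)])
E
```

```text
t 9.22 tcp [0.5704 0.0552 0.0584] jaw deg 21.04 tilt 0.0017 F [ 0.17  0.12 -0.31] w 0.0565
 delta [-0.0001 -0.     -0.0006]  twist [ 0.0009 -0.0015  0.0008]
[array([331., 274.]), array([318., 275.]), array([304., 273.]), array([291., 268.])]
[array([331., 269.]), array([318., 270.]), array([304., 268.]), array([292., 264.])]
```

View pics/s9c.png

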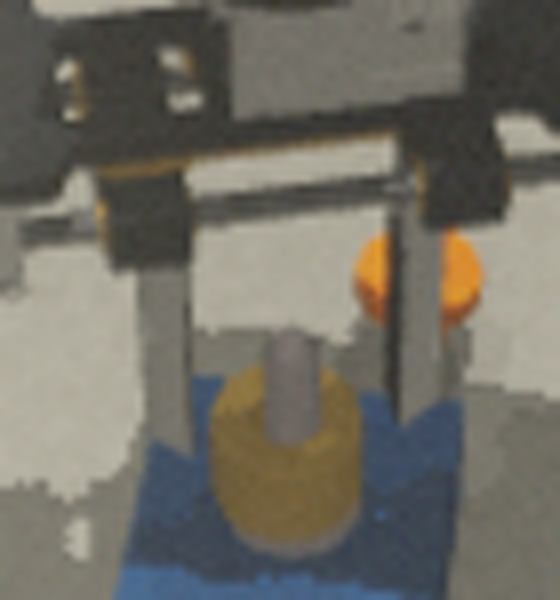

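View pics/wrist9.png

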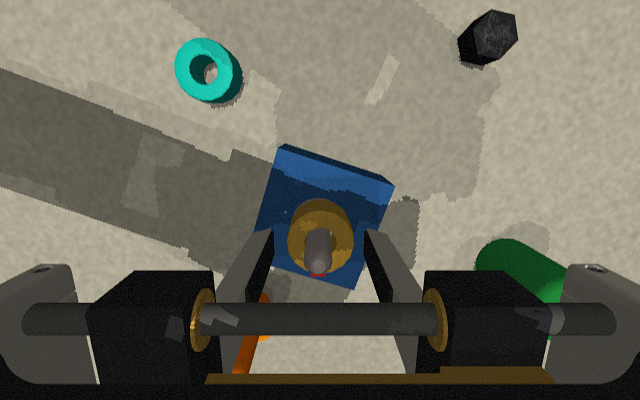

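View pics/t9c.png

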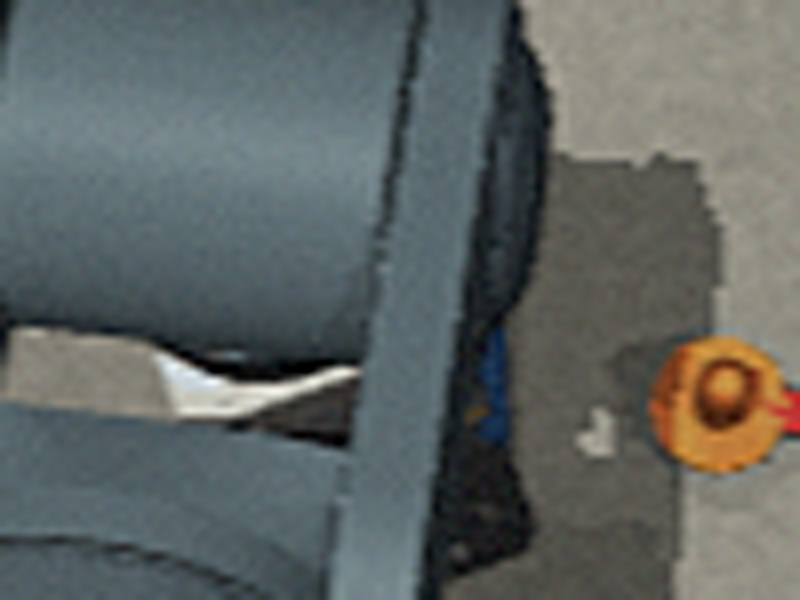

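The key shows at (318,274), which matches −70°. Raise 3 mm more for clearance over the collar, then close on the post.

servo_tool([
  {"delta_pos": [0,0,-0.003],"twist": [0,0,0],"gripper": 10},
  {"delta_pos": [0,0,-0.003],"twist": [0,0,0],"gripper": 0},
  {"delta_pos": [0,0,-0.003],"twist": [0,0,0],"gripper": 0},
  {"delta_pos": [0,0,-0.003],"twist": [0,0,0],"gripper": 0},
  {"delta_pos": [0,0,-0.003],"twist": [0,0,0],"gripper": 0},
])

```text
time: 9.78
tcp_pos: [0.5703, 0.0552, 0.061]
eef_rot: [0.0, 0.983, 0.182, 0.001]
ft_force: [0.3, -0.3, -0.1]
width: 0.0264
```

servo_tool([
  {"delta_pos": [0,0,0],"twist": [0,0,0],"gripper": 0},
  {"delta_pos": [0,0,0],"twist": [0,0,0],"gripper": 0},
  {"delta_pos": [0,0,0],"twist": [0,0,0],"gripper": 0},
  {"delta_pos": [0,0,0],"twist": [0,0,0],"gripper": 0},
])

```text
time: 10.12
tcp_pos: [0.57, 0.0551, 0.0609]
eef_rot: [0.0, 0.983, 0.182, 0.0]
ft_force: [-1.6, -0.1, 0.7]
width: 0.0154
```

```bash
python3 - <<'E'
from h import *
from rig import capture
plan([.5703,.0552,.16],21)
for n in("wrist","side"): cv2.imwrite(f"pics/{n}10.png",capture(n))
crop(cv2.imread("pics/side10.png"),260,180,70,75,8,"s10c.png")
crop(cv2.imread("pics/wrist10.png"),240,180,160,120,5,"w10c.png")
E
```

```text
t 10.12 tcp [0.57   0.0551 0.0609] jaw deg 20.97 tilt 0.0007 F [-1.59 -0.06  0.71] w 0.0154
 delta [ 0.0004  0.0001 -0.0991]  twist [ 0.0006 -0.0004 -0.0005]
```

View pics/s10c.png

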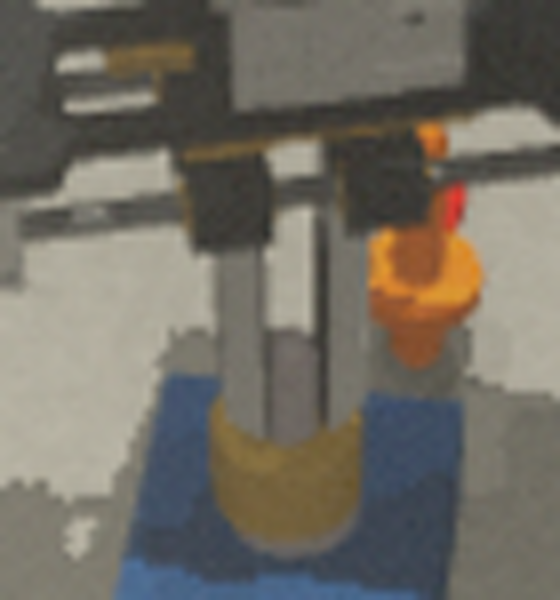

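View pics/w10c.png

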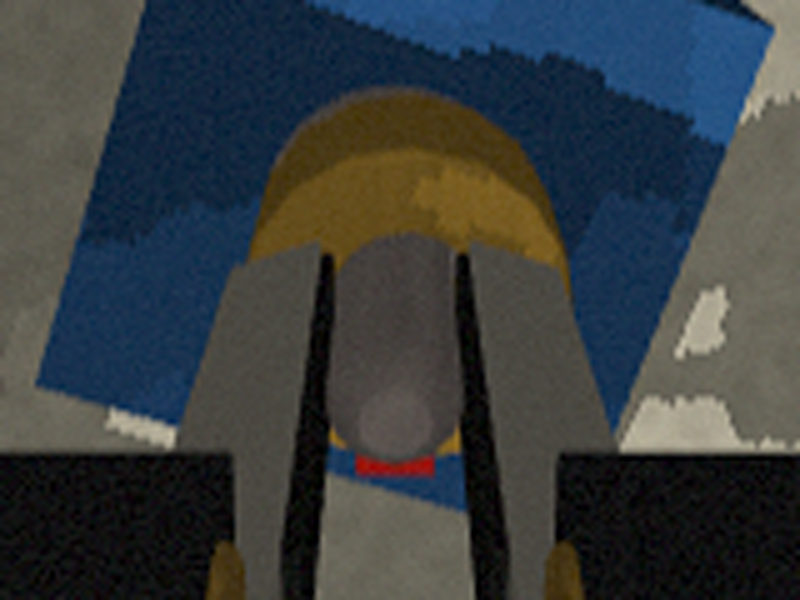

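The post is gripped (width 15.4 mm), with the key along tool +y, i.e. at −69°. Lifting.

servo_tool([
  {"delta_pos": [0,0,-0.01],"twist": [0,0,0],"gripper": 0},
  {"delta_pos": [0,0,-0.03],"twist": [0,0,0],"gripper": 0},
  {"delta_pos": [0,0,-0.055],"twist": [0,0,0],"gripper": 0},
  {"delta_pos": [0,0,-0.08],"twist": [0,0,0],"gripper": 0},
  {"delta_pos": [0,0,-0.1],"twist": [0,0,0],"gripper": 0},
])

```text
time: 10.63
tcp_pos: [0.5699, 0.0554, 0.1622]
eef_rot: [0.0, 0.983, 0.182, 0.001]
ft_force: [0.6, 0.0, -5.7]
width: 0.0152
```

servo_tool([
  {"delta_pos": [0,0,-0.015],"twist": [0,0,0],"gripper": 0},
  {"delta_pos": [0,0,-0.03],"twist": [0,0,0],"gripper": 0},
  {"delta_pos": [0,0,-0.03],"twist": [0,0,0],"gripper": 0},
])

```text
time: 10.88
tcp_pos: [0.5717, 0.0553, 0.1942]
eef_rot: [0.001, 0.983, 0.182, 0.003]
ft_force: [0.5, -0.6, -5.6]
width: 0.0152
```

```bash
python3 - <<'E'
from h import *
from rig import capture
plan([.5113,-.2252,.192],-13)
for n in("wrist","side"): cv2.imwrite(f"pics/{n}11.png",capture(n))
crop(cv2.imread("pics/side11.png"),240,110,100,150,4,"s11c.png")
# lens ellipse in side0
s=cv2.imread("pics/side0.png");crop(s,340,70,50,45,12,"lens.png")
E
```

```text
t 10.88 tcp [0.5717 0.0553 0.1942] jaw deg 20.98 tilt 0.0066 F [ 0.55 -0.64 -5.61] w 0.0152
 delta [-0.1568  0.2403  0.0019]  twist [ 0.0009 -0.0066  0.593 ]
```

View pics/s11c.png

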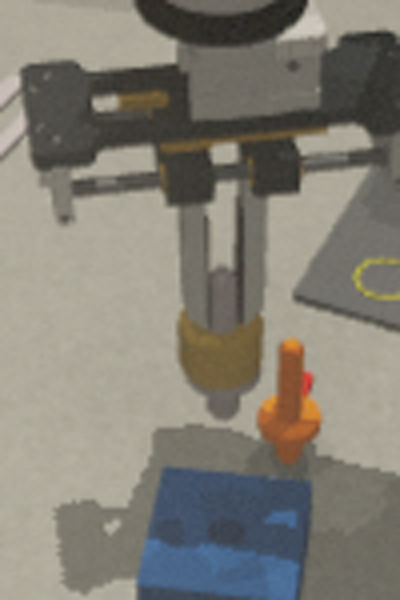

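View pics/wrist11.png

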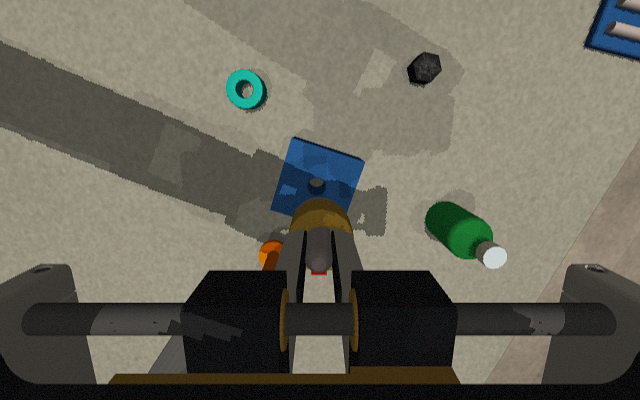

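View pics/lens.png

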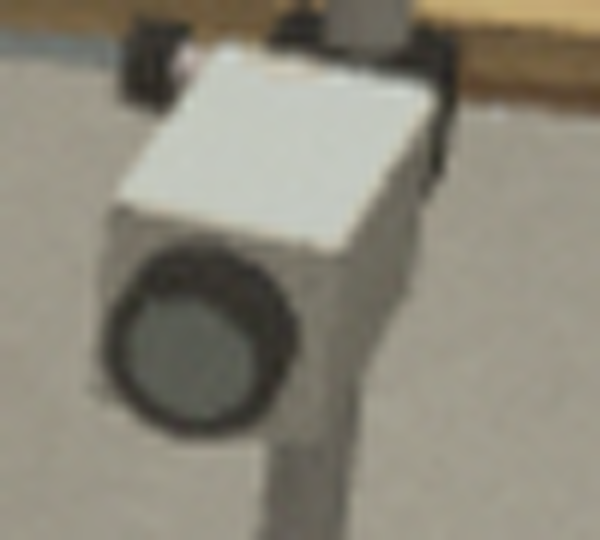

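```bash
python3 - <<'E'
from h import *
d=np.array([np.cos(np.radians(-103)),np.sin(np.radians(-103))]);r=np.array([.5113,-.2252]);l=r+.12*d
for z in(.19,.2,.21): print(z,np.round(proj("side",[*l,z]),2),np.round(proj("top",[*l,z]),2))
E
```

```text
0.19 [354.6  102.98] [465.29 239.26]
0.2 [354.93  99.78] [467.11 239.14]
0.21 [355.27  96.55] [468.97 239.01]
```

servo_tool([
  {"delta_pos": [-0.012,0.02,0],"twist": [0,0,0.05],"gripper": 0},
  {"delta_pos": [-0.03,0.048,0],"twist": [0,0,0.13],"gripper": 0},
  {"delta_pos": [-0.05,0.078,0],"twist": [0,0,0.22],"gripper": 0},
  {"delta_pos": [-0.07,0.108,0],"twist": [0,0,0.31],"gripper": 0},
  {"delta_pos": [-0.09,0.139,0],"twist": [0,0,0.39],"gripper": 0},
])

```text
time: 11.4
tcp_pos: [0.534, -0.1074, 0.1887]
eef_rot: [-0.001, 1.0, -0.014, -0.001]
ft_force: [0.4, 0.8, -5.9]
width: 0.0152
```

```bash
python3 -c "
from h import *
plan([.5113,-.2252,.19],-13)"
```

```text
t 11.40 tcp [ 0.534  -0.1074  0.1887] jaw deg -1.58 tilt 0.0025 F [ 0.43  0.82 -5.91] w 0.0152
 delta [-0.0194  0.1184 -0.0015]  twist [-0.0012  0.0023  0.1994]
```

servo_tool([
  {"delta_pos": [-0.006,0.034,-0.001],"twist": [0,0,0.07],"gripper": 0},
  {"delta_pos": [-0.011,0.066,-0.001],"twist": [0,0,0.13],"gripper": 0},
  {"delta_pos": [-0.015,0.093,-0.001],"twist": [0,0,0.18],"gripper": 0},
  {"delta_pos": [-0.018,0.11,-0.001],"twist": [0,0,0.2],"gripper": 0},
  {"delta_pos": [-0.019,0.118,-0.001],"twist": [0,0,0.2],"gripper": 0},
])

```text
time: 11.82
tcp_pos: [0.5123, -0.2259, 0.1897]
eef_rot: [-0.001, 0.994, -0.113, -0.001]
ft_force: [-0.4, 0.1, -6.4]
width: 0.0153
```

servo_tool([
  {"delta_pos": [0,0,0],"twist": [0,0,0],"gripper": 0},
  {"delta_pos": [0,0,0],"twist": [0,0,0],"gripper": 0},
  {"delta_pos": [0,0,0],"twist": [0,0,0],"gripper": 0},
])

```text
time: 12.07
tcp_pos: [0.5139, -0.2228, 0.1913]
eef_rot: [-0.001, 0.994, -0.111, 0.0]
ft_force: [0.3, -0.2, -7.0]
width: 0.0152
```

```bash
python3 - <<'E'
from h import *
from rig import capture
plan([.5113,-.2252,.19],-13)
for n in("wrist","side","top"): cv2.imwrite(f"pics/{n}12.png",capture(n))
crop(cv2.imread("pics/side12.png"),280,60,130,140,4,"s12c.png")
crop(cv2.imread("pics/top12.png"),330,160,260,130,3,"t12c.png")
E
```

```text
t 12.07 tcp [ 0.5139 -0.2228  0.1913] jaw deg -12.75 tilt 0.0012 F [ 0.27 -0.17 -7.02] w 0.0152
 delta [-0.0021  0.0029  0.0013]  twist [-0.0012 -0.0002  0.0044]
```

View pics/s12c.png

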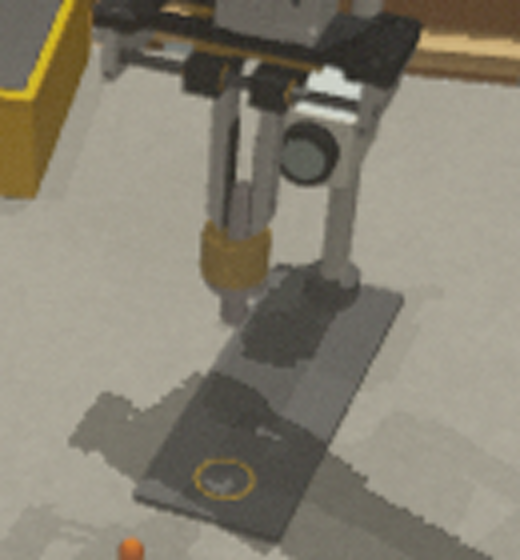

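View pics/wrist12.png

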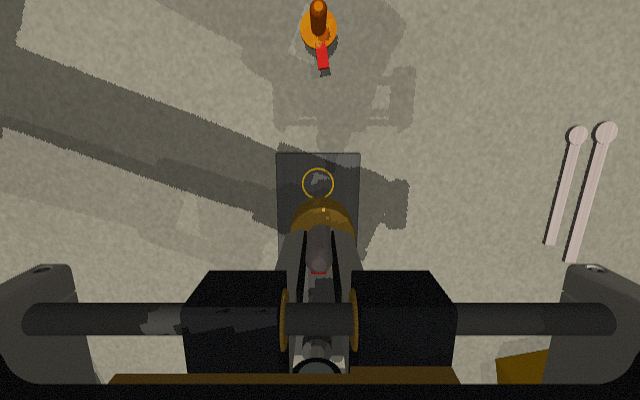

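View pics/t12c.png

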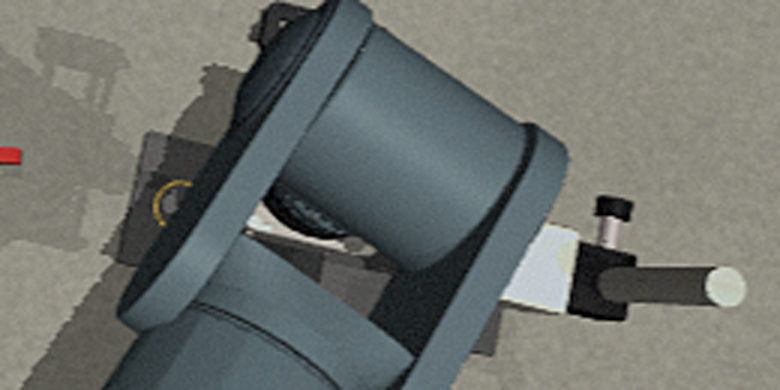

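servo_tool([
  {"delta_pos": [-0.001,0.001,0.0],"twist": [0,0,0.002],"gripper": 0},
  {"delta_pos": [-0.001,0.001,0.0],"twist": [0,0,0.004],"gripper": 0},
  {"delta_pos": [-0.001,0.001,0.0],"twist": [0,0,0.004],"gripper": 0},
  {"delta_pos": [-0.001,0.001,0.0],"twist": [0,0,0.004],"gripper": 0},
  {"delta_pos": [-0.001,0.001,0.0],"twist": [0,0,0.004],"gripper": 0},
])

```text
time: 12.63
tcp_pos: [0.5129, -0.225, 0.1921]
eef_rot: [0.0, 0.994, -0.114, 0.001]
ft_force: [1.0, -0.6, -4.6]
width: 0.0153
```

servo_tool([
  {"delta_pos": [0,0,0],"twist": [0,0,0],"gripper": 0},
  {"delta_pos": [0,0,0],"twist": [0,0,0],"gripper": 0},
  {"delta_pos": [0,0,0],"twist": [0,0,0],"gripper": 0},
  {"delta_pos": [0,0,0],"twist": [0,0,0],"gripper": 0},
  {"delta_pos": [0,0,0],"twist": [0,0,0],"gripper": 0},
])

```text
time: 13.05
tcp_pos: [0.5128, -0.2251, 0.1921]
eef_rot: [0.0, 0.994, -0.114, 0.001]
ft_force: [-0.1, -0.2, -6.7]
width: 0.0152
```

```bash
python3 - <<'E'
from h import *
from rig import capture,ctrl
plan([.5113,-.2252,.19],-13)
print("qd",np.abs(ctrl.sense()["qd"]).max())
for n in("wrist","side"): cv2.imwrite(f"pics/{n}13.png",capture(n))
plan([.5113,-.2252,.19],-13)
f=[.5113,-.2252,.2025]
s,p,R=pose()
print("focus px side",proj("side",f),"expected collar from tcp",proj("side",p+[0,0,.0121]))
img=cv2.imread("pics/side13.png");h=cv2.cvtColor(img,cv2.COLOR_BGR2HSV);m=cv2.inRange(h,(14,90,50),(35,255,255));m[:, :320]=0;m[:,360:]=0;m[:100]=0;m[150:]=0
c,_=cv2.findContours(m,cv2.RETR_EXTERNAL,cv2.CHAIN_APPROX_NONE);c=max(c,key=cv2.contourArea);print("collar seen",cv2.boundingRect(c))
a=np.linspace(0,6.283,60);P=np.array([proj("side",[f[0]+.022*np.cos(t),f[1]+.022*np.sin(t),f[2]+z]) for t in a for z in(-.015,.015)]);print("collar expected box",P.min(0),P.max(0))
w=cv2.imread("pics/wrist13.png");crop(w,260,180,120,220,3,"w13c.png");crop(img,310,70,80,80,7,"s13c.png")
E
```

```text
t 13.05 tcp [ 0.5128 -0.2251  0.1921] jaw deg -13.07 tilt 0.0014 F [-0.11 -0.15 -6.74] w 0.0152
 delta [-0.0014  0.0005  0.002 ]  twist [-0.0001 -0.0014 -0.0012]
qd 0.0020109518779654082
t 13.15 tcp [ 0.5128 -0.225   0.192 ] jaw deg -13.06 tilt 0.0014 F [-0.35  0.05 -5.53] w 0.0151
 delta [-0.0014  0.0005  0.002 ]  twist [-0.0001 -0.0014 -0.0011]
focus px side [339.85504254 122.17490254] expected collar from tcp [339.29767929 121.60358263]
collar seen (331, 115, 17, 17)
collar expected box [330.82104753 112.23553881] [349.06950103 132.21056465]
```

View pics/w13c.png

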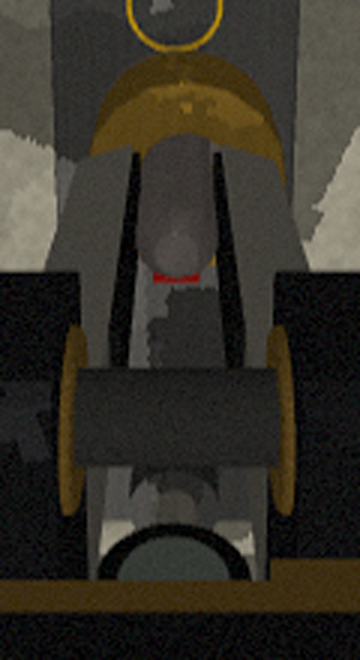

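View pics/s13c.png

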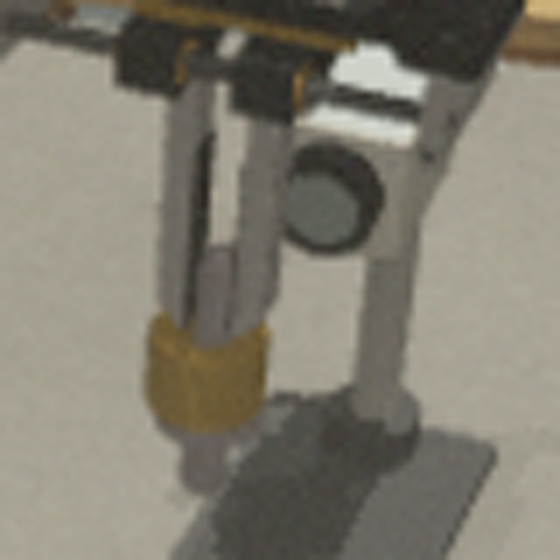

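The collar box matches the expected focus position (bottom row 132 seen against 132.2 expected). The key (x=177) lines up with the lens (x=175) in the wrist crop, and the arm is at rest. Handing in.

```bash
python3 -c "
from rig import ticket
print(ticket.sign_off())"
```

```text
the job is handed in; nothing more can be done
None
```

The brass collar went down onto the steel arbor's flange and was let go. I then lifted the arbor out by its bare top and presented it above the yellow ring mark. The job was handed in at about 13 s with the arbor still held. No verdict was reported, so the result rests on my own checks.

**Last checks**
- **Position:** the collar middle is about 2–3 mm from the estimated focus point. Lens height is taken as about 0.2025 m from the side view, and the seen collar outline matches the expected one.
- **Key:** it points along the lens axis within about 1° in the wrist view.
- **Upright and still:** tool tilt is 0.0014 rad, joint speeds are at most 0.002 rad/s, and the grip width is 15.2 mm.
- **Clearance:** no move came near the camera, its stand or the bystanders, and the force readings showed no unexpected contact. I did not re-measure the bystanders' positions at the end.

**What disagreed**
- **Fingertip height:** the side and wrist views showed the real fingertips about 32 mm above the reported TCP. Because of this the first grasp closed on air above the collar without moving it. I measured the offset and corrected every later height for it.
- **Grip width:** it reads about 0.8 mm less than the 16 mm post.

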